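From drying to painting: fan off, lamp on

TASK

The glue on the dolls' furniture has dried: first switch the little fan off, then switch the hobby lamp on, by pushing each one's black toggle lever over with a fingertip until it snaps to its other side. The fan must be off before the lamp comes on. Do not pick up or shift anything else on the desk, and finish with the hand clear.

Things in the scene. Friction and masses are not known exactly. Their poses are not given: they have to be found in the camera images.
- fan: The small drying fan: low grey plastic base, a rounded box 90 (x) by 180 (y) by 35 mm high, fixed to the desk. Origin: centre of its underside. At yaw 0 its x axis points away from the robot and its long side lies along y. On its top, 55 mm towards -y, stands a black toggle lever; 55 mm towards +y stands a round fan head 75 mm across in a wire guard, its top 125 mm above the desk.
- fan_lever (a joint): The fan's black toggle lever, in rad: 0 = off, leaning 0.4 rad from upright to the base's -x edge; 0.4 = upright; 0.8 = on, leaning 0.4 rad to the base's +x edge. It turns about the base's y axis. A snap spring drives it from upright to the nearer stop: at the ball it takes about 1 to 2 N until past upright, then jumps over by itself. Starts on (0.8).
- fan_pivot (a point): The fan lever's pivot axis, at the middle of the lever, on the base's top face 35 mm above the desk (fixed to the base; its axes are the base's axes).
- fan_tip (a point): Centre of the 12 mm ball at the end of the fan's lever (an 8 mm rod), 45 mm from the pivot; it moves with the lever (about 76 mm above the desk at either end stop, 17.5 mm in x from the pivot).
- lamp: The hobby lamp: low grey plastic base, a rounded box 90 (x) by 180 (y) by 35 mm high, fixed to the desk. Origin: centre of its underside. At yaw 0 its x axis points away from the robot and its long side lies along y. On its top, 55 mm towards -y, stands a black toggle lever; 55 mm towards +y stands a thin stem with a white cone shade 72 mm across, its top 125 mm above the desk.
- lamp_lever (a joint): The lamp's black toggle lever, in rad: 0 = off, leaning 0.4 rad from upright to the base's -x edge; 0.4 = upright; 0.8 = on, leaning 0.4 rad to the base's +x edge. It turns about the base's y axis. A snap spring drives it from upright to the nearer stop: at the ball it takes about 1 to 2 N until past upright, then jumps over by itself. Starts off (0).
- lamp_pivot (a point): The lamp lever's pivot axis, at the middle of the lever, on the base's top face 35 mm above the desk (fixed to the base; its axes are the base's axes).
- lamp_tip (a point): Centre of the 12 mm ball at the end of the lamp's lever (an 8 mm rod), 45 mm from the pivot; it moves with the lever (about 76 mm above the desk at either end stop, 17.5 mm in x from the pivot).
- tray: Loose green enamel pin tray, 70 x 85 x 12 mm, near the robot between the two bases. Origin under its centre.
- dining_table: Loose dolls' dining table of dark cherry, 110 x 70 x 60 mm high, between the two bases, behind the tray. Origin under its centre.
- clock: Loose oak grandfather clock case, 44 x 58 x 158 mm high, at the back. Origin under its centre.
- bell_jar: Loose glass bell jar on a round wooden foot, 100 mm across, 130 mm high, at the back. Origin under its centre.
- glue: Loose white glue bottle, 42 mm across, 95 mm high, at the left. Origin under its centre.
- varnish: Loose amber varnish jar, 52 mm across, 60 mm high, at the right. Origin under its centre.
- chair: Loose dolls' chair, 40 x 40 x 90 mm high, at the back left. Origin under its centre.
Things that resemble listed ones, but are neither listed nor needed, are in the scene too. Leave any blue or green look-alike of the lamp alone. What is shaped like the fan but turquoise is not meant.

How it is judged (in metres and radians):
On the way, in this order (a step that is already met when the one before it is completed fails the run):
1. the fan's lever has snapped to off while the lamp is still off (value of joint fan_lever below 0.1 rad and value of joint lamp_lever below 0.4 rad), for 0.2 s.
2. the lamp's lever has snapped to on (value of joint lamp_lever above 0.7 rad), for 0.2 s.
At the end, for the whole second after the job is handed in: The fan's lever rests at off (within 0.1 rad of its stop) and the lamp's lever at on (within 0.1 rad of its stop), both still (value of joint fan_lever below 0.1 rad and value of joint lamp_lever above 0.7 rad and velocity of joint fan_lever between -0.3 and 0.3 rad/s and velocity of joint lamp_lever between -0.3 and 0.3 rad/s); the robot touches nothing.
It fails at once if the lamp is switched on while the fan is still on (value of joint each of fan_lever, lamp_lever above 0.4 rad).
It fails at once if a bystander (tray, dining table, clock, bell jar, glue, varnish or chair) is lifted or shifted by more than 15 mm, or tipped (distance of any of tray, dining_table, clock, bell_jar, glue, varnish, chair from where it was at the start of the episode above 0.015 m or angle between any of tray, dining_table, clock, bell_jar, glue, varnish, chair's own z axis and vertical above 0.3 rad).
It also fails if it takes over 42 s, if anything falls off the work surface, if the arm or the gripper's body presses on something with over 40 N, if the wrist force passes 120 N, or if a joint passes its speed limit or range.

ROBOT

A 6-joint arm with a two-finger parallel gripper is mounted at the origin on the work surface. World frame = base frame: x ahead of the robot, y to its left, z up, the work surface at z = 0. Lengths are in mm, angles in rad, forces in N, time in s.
With the tool pointing down it reaches from about 275 to 1000 mm from the base axis. Payload 8.4 kg.
Tool frame: the origin (TCP) lies at the very end of the fingers, on their centre line; the grasp point (between the pads) lies 19 mm behind it; z points along the fingers, x is the direction in which the jaws open and shut, and the axes are right-handed (so a half turn about z gives the same grasp; the last joint's range is limited). The gripper opens to 85 mm and grips with 20 to 120 N. Pads are 22 mm wide; open, the fingers measure 114 mm over their backs; the gripper's body (76 mm by 85 mm) begins 54 mm behind the grasp point. The pads swing forward as they close: fully open they stand 13 mm farther back than shut.
Start: joints at [-1.224, 0.353, 1.633, -0, 1.155, -0.002], TCP at [213.605, -587.367, 208.981] pointing down, gripper open.
Joint ranges: [-2.63, 2.63], [-0.92, 2.1], [0.06, 2.66], [-1.3, 4.44], [0, 2.69], [-3.02, 3.02]. Speed limits (rad/s): [2.22, 2.22, 2.79, 3.14, 3.14, 3.14].

INTERFACE

Orientations are given as [roll, pitch, yaw] about the fixed x, y, z axes, in that order (R = Rz(yaw) Ry(pitch) Rx(roll)).
In Python, from rig import r gives the robot as it stands.
- The arm moves only by the tool arm_command, never from a script. Its argument "targets" is a list of rows, each a list of 6 numbers: the shift along the tool's x, y, z in m, then the turn, a rotation vector about the tool's x, y, z in rad. A call has 1 to 20 rows; each row shifts and turns the commanded pose from where the row before left it, along the tool's axes as they then stand; what a row does not reach is not made up. A row lasts 1/12 s, in which the tool goes at most 41.7 mm and 7.16 degrees, less where a joint would pass 70% of its speed; a pose out of reach is approached as far as the arm can. A call is refused whole if a number of a shift passes 0.0417 or a number of a turn 0.125, either way. A call with a gripper value outside its range is refused whole. "fingers" is the finger opening in m, from 0 to 0.0854, set as the call begins (left out, the last holds). The fingers move at their own pace and stop on an object; "squeeze" is the grip in N (left out, the last holds). Time passes only in rows, so rows that do not move let the fingers close. It gives the time, the measured TCP pose, the force and the opening at its end, in the units of the state.
- r.sense(): the state, without advancing time (a new reading comes with each control period).
- r.grab_frame(name): name is "side" or "top"; returns a dict with "image" (384x512x3 uint8, blue, green, red), "fx", "fy", "cx", "cy" (pixels), "xyz" and "orientation" of the camera in the world. Camera axes: x right, y down, z forward; pixel columns grow to the right and rows downward; lengths in mm; the calibration is good to about 2 mm. A picture is of the moment at which its call begins. There is no depth.
- r.sign_off(): hands the job in, once; it reports no verdict.
The state is a dict: "clock": time; "qpos": joint angles; "qvel": joint speeds; "joint_efforts": joint torques, N m; "eef_pos": TCP position; "tcp_rot": TCP orientation; "contact_force": force on the tool from outside, world axes, zero at the start; "wrist_torque": the same for the moment, N m; "opening": opening from 0.0 (shut) to 1.0 (fully open).
Only numpy, scipy, OpenCV 4.12 (cv2) and the standard library are available. Lean on these libraries where they do the work, as an engineer would, in place of code of your own. Each camera call takes 0.05 s, during which the arm holds its last target.

## Working session

There is one attempt and no reset: what is moved stays moved. The work goes in short steps, Python scripts to look and compute and a tool call to move; the robot and the scene stay as the last step left them, time stands still between calls to the robot, and variables do not carry over. Pictures are saved under pics/ and viewed, and the job is handed in when it is done.

Besides the shell and the picture viewer there is one more tool, called after "Call:" as name([rows], argument=value, ...), one row to a line, values as JSON. arm_command: Moves the arm, as the interface text tells. Its arguments: {"type":"object","properties":{"targets":{"type":"array"},"fingers":{"type":"number"},"squeeze":{"type":"number"}},"required":["targets"]}

```bash
ls; mkdir -p pics; python3 - <<'E'
from rig import r
import cv2,json,numpy as np
print(r.sense())
for n in("top","side"):
    f=r.grab_frame(n); cv2.imwrite(f"pics/{n}0.png",f["image"])
    np.savez(f"pics/{n}0.npz",**f)
    print({k:v for k,v in f.items() if k!="image"})
E
```

```text
pics
{'clock': 0.0, 'qpos': array([-1.22439504e+00,  3.53636741e-01,  1.63416142e+00,  1.09216409e-05,
        1.15522655e+00, -2.36546263e-03]), 'qvel': array([-0.00079058, -0.00012685, -0.0004993 , -0.00038868, -0.00074367,
       -0.00086811]), 'joint_efforts': array([-1.89687511e-03, -6.05255771e+01, -3.42065012e+01, -2.03396730e-04,
        9.62781633e-03, -5.79021162e-05]), 'eef_pos': array([ 213.42974692, -586.86205772,  208.25716919]), 'tcp_rot': array([-3.14157928e+00,  1.43202833e-03, -1.22203399e+00]), 'contact_force': array([-0.503925  ,  0.49755068, -0.15028334]), 'wrist_torque': array([ 0.00683231, -0.03945423, -0.05044218]), 'opening': 1.0002858500005811}
{'fx': 414.74274961377023, 'fy': 414.74274961377023, 'cx': 255.6473322731187, 'cy': 189.6435764891612, 'xyz': array([ 394.58513265,   42.0453395 , 1525.73885722]), 'orientation': array([-3.05087324, -0.00678721, -1.56438266])}
{'fx': 424.3392708011258, 'fy': 424.3392708011258, 'cx': 254.17407695851767, 'cy': 188.49016863465812, 'xyz': array([-100.86799369,  943.63319654,  860.08482681]), 'orientation': array([-2.1844994 ,  0.0194784 , -2.54026935])}
```

View pics/top0.png

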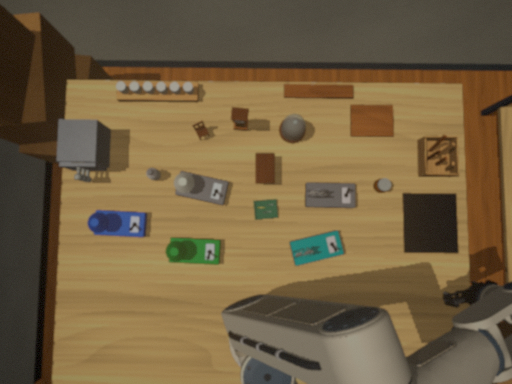

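View pics/side0.png

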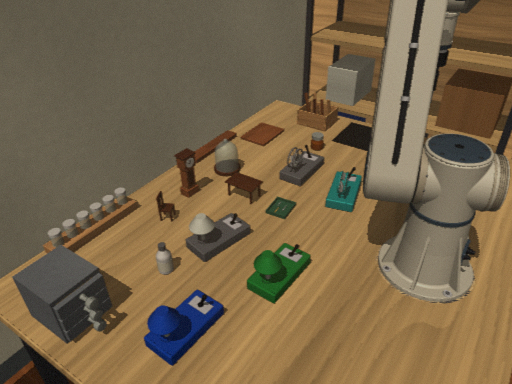

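Candidates, in top-view pixels:
- **Fan-shaped:** grey (330,195) and turquoise (317,247). Grey fits, because the turquoise one is excluded.
- **Lamp-shaped:** grey with a white shade (202,187), blue (118,223) and green (194,251). Grey and white fits.

I'll confirm both in enlarged crops.

```bash
cat > h.py <<'E'
import numpy as np,cv2
from scipy.spatial.transform import Rotation as R
def load(n): return dict(np.load(f"pics/{n}.npz"))
def Rm(f): return R.from_euler('xyz',f["orientation"]).as_matrix()
def ray(f,u,v):
    d=Rm(f)@np.array([(u-f["cx"])/f["fx"],(v-f["cy"])/f["fy"],1]); return f["xyz"],d
def onz(f,u,v,z):
    o,d=ray(f,u,v); return o+d*(z-o[2])/d[2]
def proj(f,p):
    c=Rm(f).T@(np.asarray(p)-f["xyz"]); return [f["fx"]*c[0]/c[2]+f["cx"],f["fy"]*c[1]/c[2]+f["cy"]]
E
python3 - <<'E'
from h import *
t=load("top0")["image"];s=load("side0")["image"]
c=lambda im,x,y,w,h:cv2.resize(im[y:y+h,x:x+w],(400,300),interpolation=cv2.INTER_CUBIC)
o=np.vstack([np.hstack([c(t,165,160,80,60),c(t,295,165,80,60)]),np.hstack([c(s,180,205,80,60),c(s,265,140,80,60)])])
cv2.imwrite("pics/crop1.png",o)
E
```

```text
(no output)
```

View pics/crop1.png

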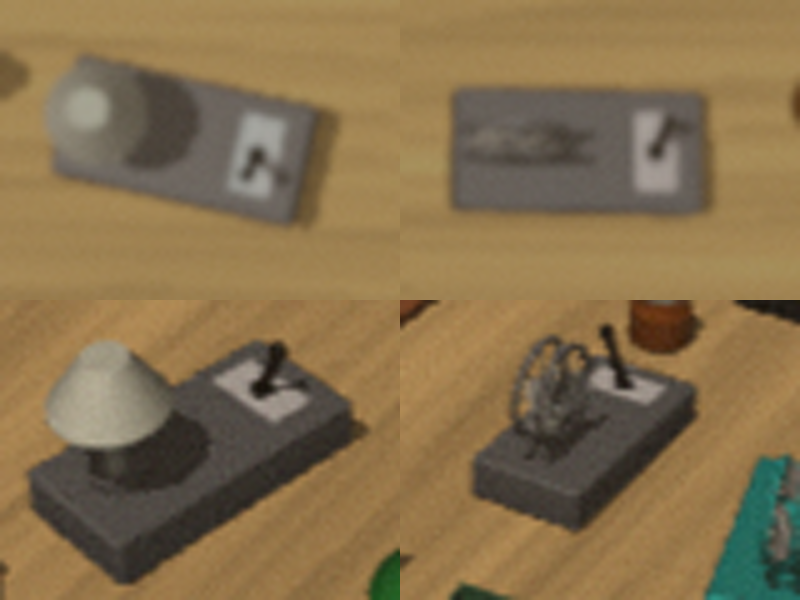

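The crops confirm both. The lamp (top-left) is the grey base with the white cone, its lever at about (216,193) leaning down, i.e. toward -x (off). The fan (top-right) is the grey base with the wire guard, its lever at about (347,194) leaning up, i.e. toward +x (on). Next I'll measure them.

```bash
python3 - <<'E'
from h import *
f=load("top0");im=f["image"];s=load("side0")
hsv=cv2.cvtColor(im,cv2.COLOR_BGR2HSV)
vis=[]
for name,(x,y,w,h),sgn in (("lamp",(165,160,80,60),1),("fan",(295,170,70,50),-1)):
    sub=hsv[y:y+h,x:x+w]
    wood=((sub[...,1]>75)).astype(np.uint8)
    m=1-wood; m=cv2.morphologyEx(m,cv2.MORPH_OPEN,np.ones((3,3),np.uint8))
    cs,_=cv2.findContours(m,cv2.RETR_EXTERNAL,cv2.CHAIN_APPROX_NONE)
    c=max(cs,key=cv2.contourArea); 
    big=np.zeros_like(m);cv2.drawContours(big,[c],-1,255,-1)
    vis.append(cv2.resize(np.hstack([im[y:y+h,x:x+w],cv2.cvtColor(big,cv2.COLOR_GRAY2BGR)]),(640,250),interpolation=0))
    P=np.array([onz(f,u+x,v+y,35)[:2] for u,v in c[:,0]])
    r=cv2.minAreaRect(P.astype(np.float32)); print(name,"rect mm",r)
    # pale plate
    val=cv2.inRange(hsv[y:y+h,x:x+w],(0,0,135),(180,60,255))
    n,l,st,ce=cv2.connectedComponentsWithStats(val)
    for i in range(1,n):
        if st[i,4]>15:print(" plate",st[i],onz(f,ce[i][0]+x,ce[i][1]+y,35)[:2].round(1))
    g=hsv[y:y+h,x:x+w,2]; print(" dark",[(a+x,b+y,int(g[b,a])) for b,a in np.argwhere(g<50)])
cv2.imwrite("pics/mask1.png",np.vstack(vis))
E
```

```text
lamp rect mm ((537.74462890625, 235.40859985351562), (191.62066650390625, 85.421875), 77.81891632080078)
 plate [ 10  15  12  14 116] [556.6 306.8]
 plate [46 23 11 16 94] [529.2 175.9]
 dark []
fan rect mm ((513.5916137695312, -235.54058837890625), (174.13185119628906, 85.4144058227539), 88.91869354248047)
 plate [47 17  8 16 86] [ 510.3 -289.3]
 dark []
```

View pics/mask1.png

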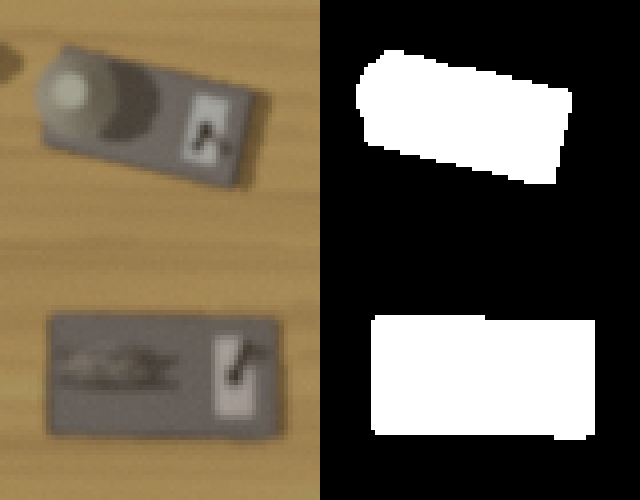

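```bash
cat >> h.py <<'E'
def pts(piv,yaw,lean):
    M=R.from_euler('z',yaw).as_matrix(); p=np.array([*piv,35.])
    o=[p, p+M@[45*np.sin(lean),0,45*np.cos(lean)]]
    for dx,dy in((-45,-35),(45,-35),(45,145),(-45,145)): o.append(p+M@[dx,dy,0])
    return o
LAMP=((525.5,174.5),-.213); FAN=((513,-290.5),-.02)
E
python3 - <<'E'
from h import *
out=[]
for n,rs in(("top0",((165,160),(295,165))),("side0",((180,205),(265,140)))):
    f=load(n);row=[]
    for (x,y),(pv,yw),ln in zip(rs,(LAMP,FAN),(-.4,.4)):
        c=cv2.resize(f["image"][y:y+60,x:x+80],(400,300),interpolation=cv2.INTER_CUBIC)
        for i,q in enumerate(pts(pv,yw,ln)):
            u,v=proj(f,q); cv2.circle(c,(int((u-x+.5)*5),int((v-y+.5)*5)),3,[(0,255,0),(0,0,255)][i] if i<2 else (255,255,0),-1)
            if i<2: print(n,i,round(u,1),round(v,1))
        row.append(c)
    out.append(np.hstack(row))
cv2.imwrite("pics/over1.png",np.vstack(out))
E
```

```text
top0 0 216.3 190.7
top0 1 214.2 194.5
top0 0 345.2 195.0
top0 1 347.8 189.1
side0 0 232.6 223.6
side0 1 235.8 215.5
side0 0 309.7 157.8
side0 1 306.2 146.9
```

View pics/over1.png

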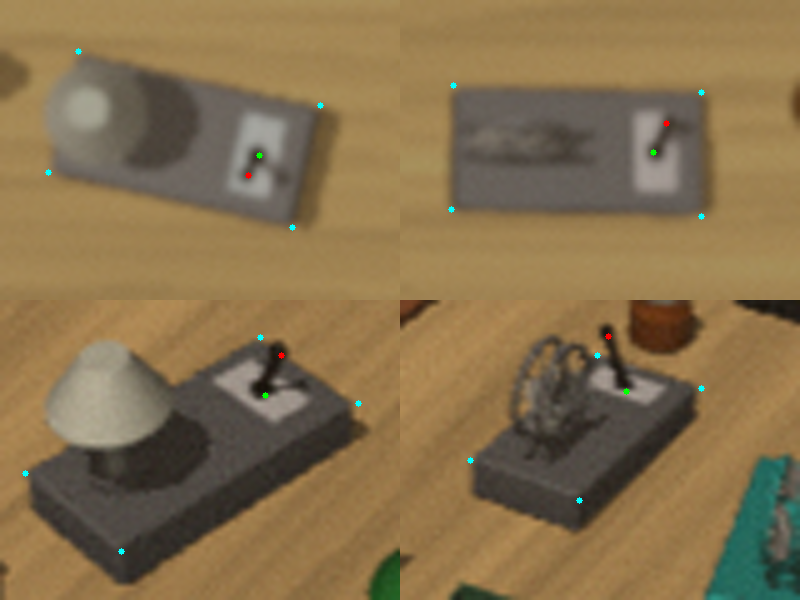

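The overlay matches to about 1 px, about 3.5 mm. Pivots: fan about (511.5,-291.5) with yaw -0.02, lamp about (525.5,174.5) with yaw -0.213. I'll close the fingers, travel at height to the fan's +x side, and turn the tool to yaw -π/2 so that the 22 mm finger width (half = 11 mm) lies along the push.

Call:
arm_command([
  [-0.0132, -0.0357, 0, 0, 0, 0],
  [-0.0132, -0.0357, 0, 0, 0, 0],
  [-0.0132, -0.0357, 0, 0, 0, 0],
  [-0.0132, -0.0357, 0, 0, 0, 0],
  [-0.0132, -0.0357, 0, 0, 0, 0],
  [-0.0132, -0.0357, 0, 0, 0, 0],
  [-0.0132, -0.0357, 0, 0, 0, 0],
  [-0.0132, -0.0357, 0, 0, 0, 0],
  [-0.0132, -0.0357, 0, 0, 0, 0],
  [-0.0132, -0.0357, 0, 0, 0, 0],
  [-0.0132, -0.0357, 0, 0, 0, 0],
  [-0.0132, -0.0357, 0, 0, 0, 0],
  [0, 0, 0, 0, 0, 0.1163],
  [0, 0, 0, 0, 0, 0.1163],
  [0, 0, 0, 0, 0, 0.1163],
  [0, 0, 0, 0, 0, 0],
  [0, 0, 0, 0, 0, 0],
  [0, 0, 0, 0, 0, 0],
], fingers=0)

```text
clock: 1.6
eef_pos: [561.9, -292.2, 208.8]
tcp_rot: [3.141, 0.0, -1.567]
contact_force: [1.0, 1.7, -0.1]
opening: 0.004
```

Call:
arm_command([
  [0, 0, 0.03, 0, 0, 0],
  [0, 0, 0.03, 0, 0, 0],
  [0, 0, 0.03, 0, 0, 0],
  [0, 0, 0.03, 0, 0, 0],
  [0, 0, 0.015, 0, 0, 0],
  [0, 0, 0.007, 0, 0, 0],
  [0, 0, 0, 0, 0, 0],
  [0, 0, 0, 0, 0, 0],
])

```text
clock: 2.27
eef_pos: [562.4, -292.5, 67.6]
tcp_rot: [-3.141, -0.0, -1.57]
contact_force: [0.7, -0.5, 0.8]
opening: -0.003
```

```bash
cat > snap.py <<'E'
import sys
from rig import r
from h import *
tag=sys.argv[1]; a=[int(v) for v in sys.argv[2:]]
o=[]
for i,n in enumerate(("top","side")):
    f=r.grab_frame(n); np.savez(f"pics/{n}{tag}.npz",**f); x,y=a[2*i:2*i+2]
    o.append(cv2.resize(f["image"][y:y+75,x:x+100],(400,300),interpolation=cv2.INTER_CUBIC))
cv2.imwrite(f"pics/c{tag}.png",np.hstack(o)); s=r.sense(); print(s["clock"],s["eef_pos"].round(1),s["contact_force"].round(2))
E
python3 snap.py a 290 150 260 110
```

```text
2.3667 [ 563.1 -292.7   68.6] [-0.56 -0.12  0.38]
```

View pics/ca.png

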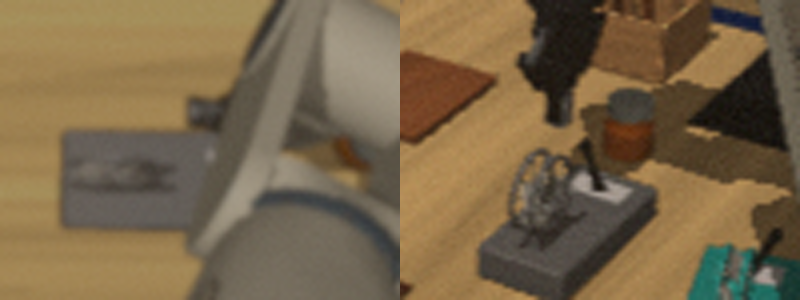

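The right crop shows the closed fingertip beyond the fan lever (tip at about pixel (400,140) of the full side picture), clear of the varnish, the lever still leaning on. Now I'll push toward -x.

Call:
arm_command([
  [0, 0.004, 0, 0, 0, 0],
  [0, 0.004, 0, 0, 0, 0],
  [0, 0.004, 0, 0, 0, 0],
  [0, 0.003, 0, 0, 0, 0],
  [0, 0.003, 0, 0, 0, 0],
  [0, 0.003, 0, 0, 0, 0],
  [0, 0.003, 0, 0, 0, 0],
  [0, 0.003, 0, 0, 0, 0],
  [0, 0.003, 0, 0, 0, 0],
  [0, 0.003, 0, 0, 0, 0],
  [0, 0.003, 0, 0, 0, 0],
  [0, 0.003, 0, 0, 0, 0],
  [0, 0.003, 0, 0, 0, 0],
  [0, 0, 0, 0, 0, 0],
])

```text
clock: 3.53
eef_pos: [519.4, -292.0, 66.9]
tcp_rot: [3.141, 0.0, -1.571]
contact_force: [0.2, -0.1, 0.2]
opening: -0.002
```

```bash
python3 snap.py b 290 150 260 110
```

```text
3.6333 [ 520.1 -292.1   67. ] [0.49 0.34 0.72]
```

View pics/cb.png

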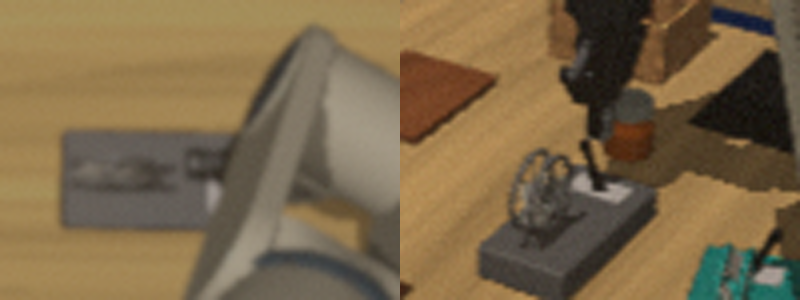

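The lever looks unmoved and there is no force, so I'll check where the fingertip really is against the projection.

```bash
python3 - <<'E'
from h import *
for tag,p in (("a",(563,-292.5,68)),("b",(520,-292,67))):
    f=load("side"+tag); x,y=285,110
    c=cv2.resize(f["image"][y:y+60,x-0:x+80],(800,600),interpolation=cv2.INTER_CUBIC)
    for q,col in ((p,(0,255,0)),((p[0],p[1],p[2]+40),(255,255,0)),(pts((511.5,-291.5),-.02,.4)[1],(0,0,255)),(pts((511.5,-291.5),-.02,-.4)[1],(255,0,255))):
        u,v=proj(f,q); print(tag,u,v); cv2.circle(c,(int((u-x+.5)*10),int((v-y+.5)*10)),4,col,-1)
    cv2.imwrite(f"pics/z{tag}.png",cv2.resize(c,(400,300)) if 0 else c)
o=np.hstack([cv2.resize(cv2.imread(f"pics/z{t}.png"),(400,300)) for t in "ab"]);cv2.imwrite("pics/zab.png",o)
E
```

```text
a 298.69238507632105 146.36745813791742
a 299.1344161615469 136.92291291431468
a 306.7077092323344 146.88444304148229
a 315.0497013871923 149.50969758847657
b 308.7412580699795 149.73991726263358
b 309.3381589753646 140.22343058011924
b 306.7077092323344 146.88444304148229
b 315.0497013871923 149.50969758847657
```

View pics/zab.png

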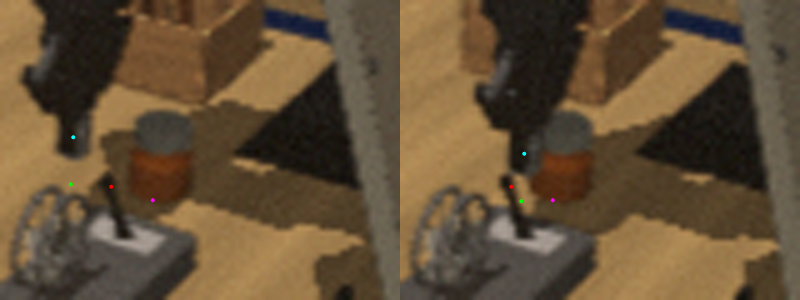

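The fingertip appears about 5 px (about 20 mm) above the projected TCP. The closed fingertip therefore probably passed just over the ball. I'll go back to the +x side, lower 20 mm (still above the base top if the reading is right) and look again.

Call:
arm_command([
  [0, -0.014, 0, 0, 0, 0],
  [0, -0.014, 0, 0, 0, 0],
  [0, -0.014, 0, 0, 0, 0],
  [0, 0, 0.01, 0, 0, 0],
  [0, 0, 0.008, 0, 0, 0],
  [0, 0, 0, 0, 0, 0],
  [0, 0, 0, 0, 0, 0],
])

```text
clock: 4.22
eef_pos: [560.3, -291.5, 47.6]
tcp_rot: [3.139, 0.001, -1.571]
contact_force: [0.2, -0.2, 0.4]
opening: 0.005
```

```bash
python3 snap.py c 290 150 260 110; python3 - <<'E'
from h import *
from rig import r
p=r.sense()["eef_pos"]
o=[]
for n,(x,y) in (("topc",(320,150)),("sidec",(275,110))):
    f=load(n)
    c=cv2.resize(f["image"][y:y+60,x:x+53],(400,450),interpolation=cv2.INTER_CUBIC)
    for q,col in ((p,(0,255,0)),(pts((511.5,-291.5),-.02,.4)[1],(0,0,255))):
        u,v=proj(f,q); print(n,u,v); cv2.circle(c,(int((u-x+.5)*7.5),int((v-y+.5)*7.5)),4,col,-1)
    o.append(c)
cv2.imwrite("pics/zc.png",np.hstack(o))
E
```

```text
4.3167 [ 561.3 -292.1   48.7] [ 1.16 -0.98 -0.32]
topc 346.26375473280564 181.32103457423167
topc 348.0991610213177 189.57370393508245
sidec 298.8221888915019 150.99424592166943
sidec 306.7077092323344 146.88444304148229
```

View pics/zc.png

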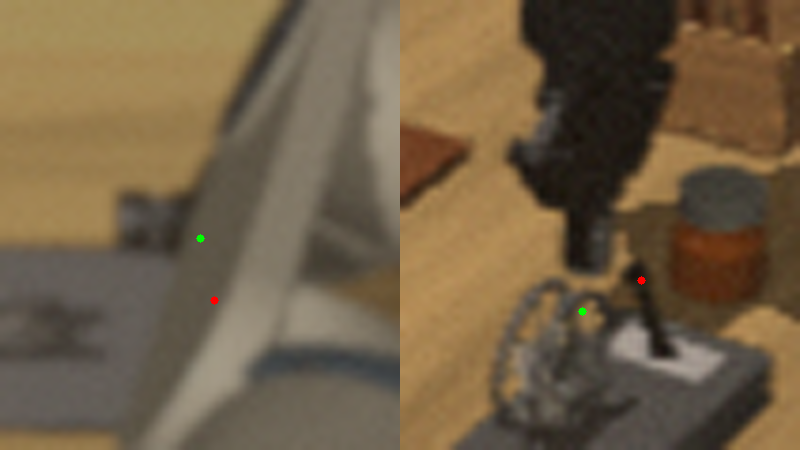

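The tip is still about 5 px above its projection, so real tip height ≈ TCP + 20 mm ≈ 68 mm, which is right for the ball and still clear of the base if it isn't so. I'll push now in two stages.

Call:
arm_command([
  [0, 0.004, 0, 0, 0, 0],
  [0, 0.004, 0, 0, 0, 0],
  [0, 0.004, 0, 0, 0, 0],
  [0, 0.003, 0, 0, 0, 0],
  [0, 0.003, 0, 0, 0, 0],
  [0, 0.003, 0, 0, 0, 0],
  [0, 0.003, 0, 0, 0, 0],
  [0, 0, 0, 0, 0, 0],
])

```text
clock: 4.98
eef_pos: [537.1, -291.9, 48.8]
tcp_rot: [3.141, 0.0, -1.571]
contact_force: [-0.3, -0.5, -0.5]
opening: 0.006
```

Call:
arm_command([
  [0, 0.003, 0, 0, 0, 0],
  [0, 0.003, 0, 0, 0, 0],
  [0, 0.003, 0, 0, 0, 0],
  [0, 0.003, 0, 0, 0, 0],
  [0, 0.003, 0, 0, 0, 0],
  [0, 0.002, 0, 0, 0, 0],
  [0, 0, 0, 0, 0, 0],
])

```text
clock: 5.57
eef_pos: [520.5, -292.0, 48.9]
tcp_rot: [3.141, 0.0, -1.571]
contact_force: [0.2, -0.2, -0.1]
opening: 0.003
```

```bash
python3 snap.py d 290 150 260 110
```

```text
5.6667 [ 521.1 -292.1   49. ] [-0.08 -0.28 -1.35]
```

View pics/cd.png

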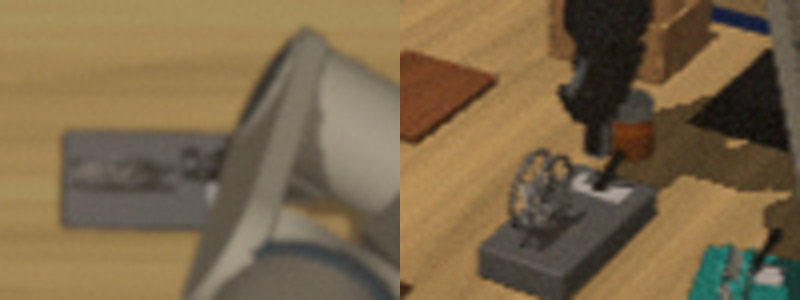

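The lever tip is now at crop (620,153), i.e. side pixel (315,148). The predicted off position is (315,149.5), so the fan has snapped off. I'll retreat and lift.

Call:
arm_command([
  [0, -0.015, 0, 0, 0, 0],
  [0, -0.015, 0, 0, 0, 0],
  [0, 0, -0.03, 0, 0, 0],
  [0, 0, -0.03, 0, 0, 0],
  [0, 0, -0.03, 0, 0, 0],
  [0, 0, -0.03, 0, 0, 0],
  [0, 0, -0.03, 0, 0, 0],
  [0, 0, 0, 0, 0, 0],
  [0, 0, 0, 0, 0, 0],
])

```text
clock: 6.42
eef_pos: [552.3, -292.7, 201.1]
tcp_rot: [-3.138, -0.002, -1.571]
contact_force: [-0.1, 0.6, -0.7]
opening: -0.002
```

Call:
arm_command([
  [-0.0341, 0.0052, 0, 0, 0, 0],
  [-0.0341, 0.0052, 0, 0, 0, 0],
  [-0.0341, 0.0052, 0, 0, 0, 0],
  [-0.0341, 0.0052, 0, 0, 0, 0],
  [-0.0341, 0.0052, 0, 0, 0, 0],
  [-0.0341, 0.0052, 0, 0, 0, 0],
  [-0.0341, 0.0052, 0, 0, 0, 0],
  [-0.0341, 0.0052, 0, 0, 0, 0],
  [-0.0341, 0.0052, 0, 0, 0, 0],
  [-0.0341, 0.0052, 0, 0, 0, 0],
  [-0.0341, 0.0052, 0, 0, 0, 0],
  [-0.0341, 0.0052, 0, 0, 0, 0],
  [-0.0341, 0.0052, 0, 0, 0, 0],
  [-0.0341, 0.0052, 0, 0, 0, 0],
  [0, 0, 0, 0, 0, 0.1065],
  [0, 0, 0, 0, 0, 0.1065],
  [0, 0, 0, 0, 0, 0],
  [0, 0, 0, 0, 0, 0],
  [0, 0, 0, 0, 0, 0],
])

```text
clock: 8.0
eef_pos: [478.0, 184.9, 198.2]
tcp_rot: [3.141, -0.001, -1.781]
contact_force: [0.3, -0.0, 0.7]
opening: -0.003
```

```bash
python3 - <<'E'
from h import *
from rig import r
p=r.sense()["eef_pos"]; o=[]
for n in("top","side"):
    f=r.grab_frame(n); np.savez(f"pics/{n}e.npz",**f); c=f["image"].copy()
    u,v=proj(f,p); cv2.circle(c,(int(u),int(v)),2,(0,255,0),-1); o.append(c)
cv2.imwrite("pics/e.png",cv2.resize(np.hstack(o),(800,300)))
f=load("tope");g=load("sidee")
cv2.imwrite("pics/e2.png",np.hstack([cv2.resize(f["image"][165:225,295:375],(400,300),interpolation=2),cv2.resize(g["image"][140:200,265:345],(400,300),interpolation=2)]))
print(r.sense()["eef_pos"],r.sense()["clock"])
E
```

```text
[478.24548713 184.84620359 198.63750125] 8.1
```

View pics/e.png

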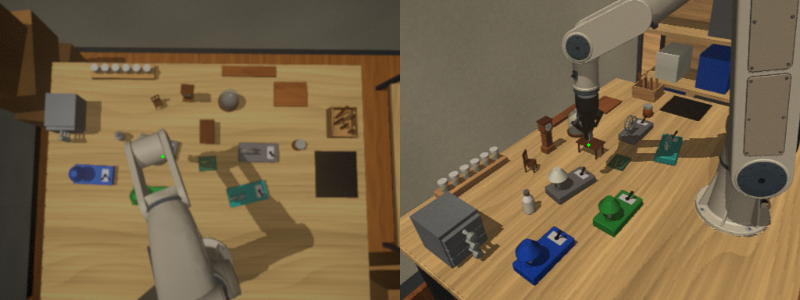

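View pics/e2.png

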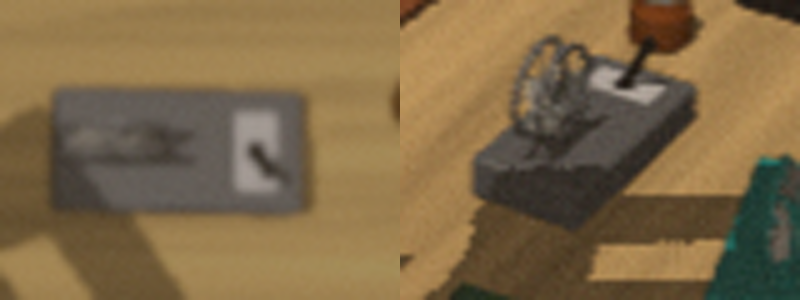

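The fan lever now leans toward -x in both views (top crop tip at (280,178)), so it is off. The tool is beside the lamp lever on the -x side, so I'll descend.

Call:
arm_command([
  [0, 0, 0.03, 0, 0, 0],
  [0, 0, 0.03, 0, 0, 0],
  [0, 0, 0.03, 0, 0, 0],
  [0, 0, 0.03, 0, 0, 0],
  [0, 0, 0.02, 0, 0, 0],
  [0, 0, 0.009, 0, 0, 0],
  [0, 0, 0, 0, 0, 0],
  [0, 0, 0, 0, 0, 0],
])

```text
clock: 8.77
eef_pos: [478.6, 185.2, 50.3]
tcp_rot: [3.141, -0.0, -1.784]
contact_force: [0.4, 0.1, 0.1]
opening: 0.003
```

```bash
python3 snap.py f 165 150 190 180; python3 - <<'E'
from h import *
from rig import r
p=r.sense()["eef_pos"];f=load("sidef");x,y=195,185
c=cv2.resize(f["image"][y:y+60,x:x+80],(800,600),interpolation=2)
for q,col in((p,(0,255,0)),(p+[0,0,20],(255,255,0)),(pts(*LAMP,-.4)[1],(0,0,255))):
    u,v=proj(f,q);cv2.circle(c,(int((u-x+.5)*10),int((v-y+.5)*10)),4,col,-1)
cv2.imwrite("pics/f.png",c)
E
```

```text
8.8667 [479.5 185.6  51.3] [0.06 1.02 0.97]
```

View pics/f.png

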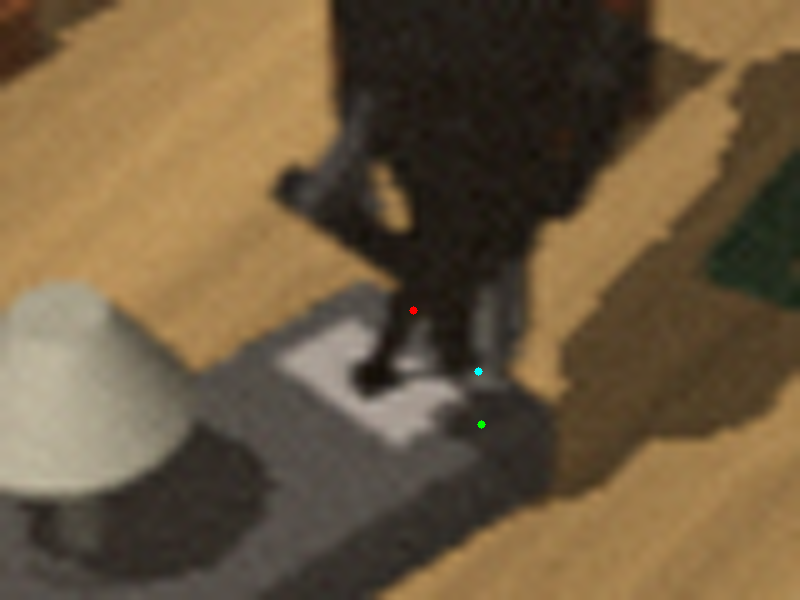

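The tip bottom at about (475,375) in the crop matches the "TCP + 20 mm" dot, and the ball (about (400,300)) is on its +x side. I'll push along lamp +x (tool -y).

Call:
arm_command([
  [0, -0.004, 0, 0, 0, 0],
  [0, -0.004, 0, 0, 0, 0],
  [0, -0.004, 0, 0, 0, 0],
  [0, -0.003, 0, 0, 0, 0],
  [0, -0.003, 0, 0, 0, 0],
  [0, -0.003, 0, 0, 0, 0],
  [0, -0.003, 0, 0, 0, 0],
  [0, -0.003, 0, 0, 0, 0],
  [0, -0.003, 0, 0, 0, 0],
  [0, -0.003, 0, 0, 0, 0],
  [0, -0.003, 0, 0, 0, 0],
  [0, -0.003, 0, 0, 0, 0],
  [0, 0, 0, 0, 0, 0],
])

```text
clock: 9.95
eef_pos: [517.2, 177.0, 50.0]
tcp_rot: [-3.141, 0.0, -1.784]
contact_force: [0.0, -0.8, -0.5]
opening: -0.0
```

```bash
python3 snap.py g 165 150 190 180; python3 - <<'E'
from h import *
f=load("sideg");x,y=195,185
c=cv2.resize(f["image"][y:y+60,x:x+80],(800,600),interpolation=2)
u,v=proj(f,pts(*LAMP,.4)[1]);cv2.circle(c,(int((u-x+.5)*10),int((v-y+.5)*10)),4,(0,0,255),-1)
cv2.imwrite("pics/g.png",c)
E
```

```text
10.05 [516.6 177.   49.9] [-0.21  0.11 -0.22]
```

View pics/g.png

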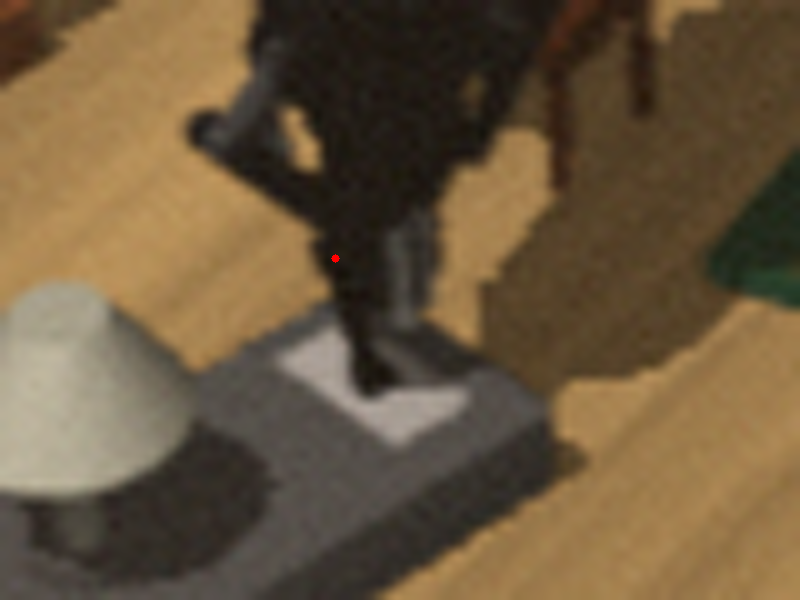

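The lever now leans to the left, with its ball at about (325,245) near the predicted on point (335,258). I'll back off, lift clear and verify.

Call:
arm_command([
  [0, 0.02, 0, 0, 0, 0],
  [0, 0.02, 0, 0, 0, 0],
  [0, 0, -0.03, 0, 0, 0],
  [0, 0, -0.03, 0, 0, 0],
  [0, 0, -0.03, 0, 0, 0],
  [0, 0, -0.03, 0, 0, 0],
  [0, 0, -0.03, 0, 0, 0],
  [0.02, 0.02, -0.01, 0, 0, 0],
  [0.03, 0.02, 0, 0, 0, 0],
  [0.03, 0.02, 0, 0, 0, 0],
  [0.03, 0.02, 0, 0, 0, 0],
  [0.03, 0.01, 0, 0, 0, 0],
  [0.03, 0, 0, 0, 0, 0],
  [0.03, 0, 0, 0, 0, 0],
  [0, 0, 0, 0, 0, 0],
  [0, 0, 0, 0, 0, 0],
  [0, 0, 0, 0, 0, 0],
])

```text
clock: 11.47
eef_pos: [347.2, 9.2, 210.1]
tcp_rot: [-3.141, 0.0, -1.785]
contact_force: [-0.3, 0.4, -0.4]
opening: -0.005
```

```bash
python3 - <<'E'
from h import *
from rig import r
for n in("top","side"):
    f=r.grab_frame(n); np.savez(f"pics/{n}h.npz",**f)
t=load("toph")["image"];s=load("sideh")["image"]
c=lambda im,x,y,w,h:cv2.resize(im[y:y+h,x:x+w],(400,300),interpolation=2)
cv2.imwrite("pics/h.png",np.vstack([np.hstack([c(t,165,160,80,60),c(t,295,165,80,60)]),np.hstack([c(s,180,205,80,60),c(s,265,140,80,60)])]))
cv2.imwrite("pics/h2.png",cv2.resize(np.hstack([t,s]),(800,300)))
q=r.sense();print(q["clock"],q["eef_pos"],q["contact_force"])
E
```

```text
11.5667 [347.35343688   9.79126456 210.00602761] [ 0.33200983 -0.17599892 -0.13907146]
```

View pics/h.png

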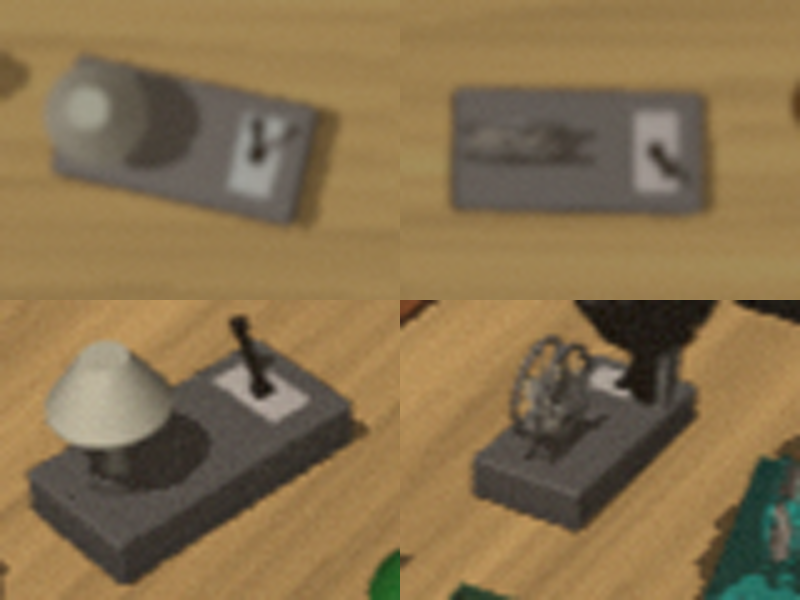

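View pics/h2.png

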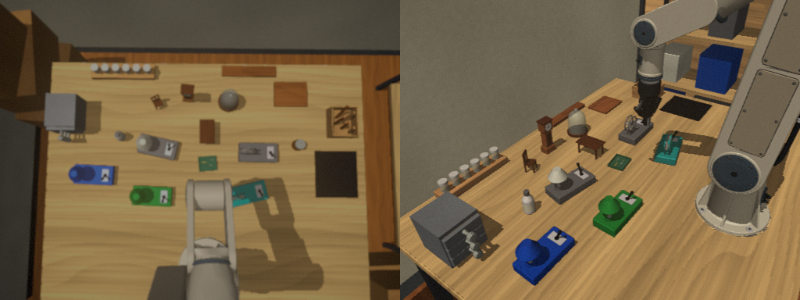

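The lamp lever leans +x (on) in both views. The fan lever leans -x (off) in the top view. The bystanders look unmoved, and the hand is 210 mm up touching nothing, so I'll hand in.

```bash
python3 -c "
from rig import r
print(r.sign_off())"
```

```text
the job is handed in; nothing more can be done
None
```

I switched the grey fan off, then switched the grey lamp with the white shade on, by pushing each lever over with the closed fingertips. I handed the job in at about 11.6 s, and no verdict was reported.

- **Fan, first try missed:** the first push passed over the lever without touching it. In the side view the closed fingertips sat about 20 mm above the reported TCP. I went back, lowered by about 20 mm, and the second push snapped it to off. I used the same correction for the lamp.
- **Last checks:** the final top picture shows the fan lever leaning to -x (off), and both final pictures show the lamp lever leaning to +x (on). In the final side view the hand hid part of the fan lever, but an earlier side picture, after the hand had left the fan, also showed it off.
- **Other things on the desk:** they look unmoved by eye; I did not measure them. The hand ended at about 210 mm height, with contact force only at noise level (under 0.5 N).
- **Unresolved:** the mismatch between the reported TCP and the seen fingertip. I worked around it, but its cause was not found.

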